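# Stow the rotor key in its cutout tray

### The job

Put the L-shaped rotor key away: lay it in the L-shaped cutout of the tool tray, the way round that fits, and let go of it while the cutout's yellow bed is still up. Then press the key down from above until it lies fully home, the bed as low as it goes, and push the keeper bar by its orange post all the way across the handle. Leave the timer, the dish and the bottle where they stand.

Things in the scene. Friction and masses are not known exactly. Their poses are not given: they have to be found in the camera images.
- key_grip (a point): Middle of the blue grip of a loose L-shaped steel key (0.2 kg) lying flat, grip up; 24 mm above the key's flat underside, close to its balance point. Key axes: x along the handle to the corner, y to the side the short leg points, z up. The grip is a rib on top, 64 mm long along x, 14 mm wide, from 18 to 32 mm above the underside: take it across y.
- key_tail (a point): Point on the key's flat top near the free end of the handle: x = -95, y = 0 mm from the grip, 18 mm above the underside (the steel is 18 mm thick). The handle is 22 mm wide (y -11 to +11) and runs from x = -105 to +75 mm.
- key_heel (a point): Point on the key's flat top at its corner: x = +64, y = 0 mm from the grip, 18 mm above the underside.
- key_toe (a point): Point on the key's flat top near the end of the short leg: x = +64, y = +45 mm from the grip, 18 mm above the underside. The leg is 22 mm wide (x +53 to +75) and ends at y = +55 mm.
- tool_tray: Fixed tray, black with an L-shaped cutout with a yellow floor, and a grey rim, x -133 to +98, y -71 to +101 mm from its origin, deck 20 mm above the worktop. Origin on the underside, straight below where the grip's middle is when the key is stowed; key and tray axes then point the same ways. A straight red-handled tool fixed in its own slot at y = -45 plays no part.
- cutout (a point): Point at the height of the cutout's floor when fully down, straight below where the grip's middle is when the key is stowed, 6 mm above the worktop; axes as the tray's. The cutout is the key's L outline with 3.5 mm play all round, 14 mm deep with the bed down, 5 mm with it up. A key fully home has its flat top 24 mm above the worktop, 4 mm above the deck.
- bed (a joint): Sinking of the yellow L-shaped lifting bed that forms the cutout's floor: 0 = up, its top 9 mm above its lowest and 5 mm below the deck, as it starts; 0.009 m = fully down. It stays level; held by friction, it carries the key's weight, goes down under a push of 6 to 10 N anywhere on the key, and stays down by itself. Slow: push at a few cm/s at most.
- keeper (a joint): Travel of the keeper, an aluminium bar 22 mm wide, 4 mm thick, above the deck at tray x = -85 mm: 0 = open, clear of the cutout; 0.036 m = stop, fully across the handle. Grows as it slides to tray -y; about 1.5 N of friction, stays where left. It passes 2.5 mm above a key that is home and strikes a handle that is still up.
- keeper_post (a point): The keeper's upright orange post, 16 mm in diameter, from 30 to 54 mm above the worktop; the point is on its axis, 42 mm up. At keeper 0 it is at tray x = -85, y = +70 mm. Push it towards tray -y. Beside it are two guide rails, 32 mm above the worktop, at tray x = -100 and -70, y = 24 to 92.
- timer_mid (a point): White bench timer, 62 x 66 x 18 mm, loose; the point is its middle. To be left alone.
- dish_mid (a point): Shallow clear petri dish, 59 mm across, 16 mm high, loose; the point is its middle. To be left alone.
- oil_mid (a point): White dropper bottle with a black cap, 33 mm across, 71 mm high, loose; the point is its middle. To be left alone.
Things that resemble listed ones, but are neither listed nor needed, are in the scene too. Of the things shaped like the part that bears key_grip, the bare steel one is meant.

How it is judged:
By the outcome, as a careful person would: the job done as asked, in the order asked, and still so for the second after the job is handed in, with the robot touching nothing.
It also fails if it takes over 56 s, if anything falls off the work surface, if the arm or the gripper's body presses on something with over 40 N, if the wrist force passes 120 N, or if a joint passes its speed limit or range.

### The arm

A 6-joint arm with a two-finger parallel gripper is mounted at the origin on a cart in front of the work surface, level with it; the furniture and walls round the work are solid. World frame = base frame: x ahead of the robot, y to its left, z up, the work surface at z = 0. Lengths are in m, angles in degrees, forces in N, time in s.
With the tool pointing down it reaches from about 0.325 to 0.9 m from the base axis. Payload 6.1 kg.
Tool frame: the origin (TCP) lies on the centre line of the jaws, within the pads' length; the fingertips stand 8 mm ahead of it and the grasp point (between the pads) lies 11 mm behind it; z points along the fingers, y is the line along which they close (so a half turn about z gives the same grasp; the last joint's range is limited). The gripper opens to 85 mm and grips with 20 to 120 N. Pads are 22 mm wide; open, the fingers measure 114 mm over their backs; the gripper's body (76 mm by 85 mm) begins 54 mm behind the grasp point. The pads swing forward as they close: fully open they stand 13 mm farther back than shut.
Start: joints at [64.567, 12.628, 87.462, -0, 79.91, -7.225], TCP at [0.195, 0.594, 0.239] pointing down, gripper open.
Joint ranges: [-170.65, 170.65], [-52.31, 119.04], [5.05, 147.46], [-71.25, 251.25], [11.57, 151.72], [-153.62, 153.62]. Speed limits (degrees/s): [147.25, 147.25, 172.46, 180, 180, 180].

### API

Orientations are given as a 3x3 rotation matrix whose columns are the frame's x, y, z axes.
In Python, from station import sensors, grab_frame, manip gives the robot as it stands.
- The arm moves only by the tool move_arm, never from a script. Its argument "moves" is a list of rows, each an object with "dp": the shift along the tool's x, y, z each as a share of 200 mm, from -1 to 1, a list of three; "rotation": the turn, a rotation vector about the tool's x, y, z each as a share of pi rad, from -1 to 1, a list of three. A call has 1 to 8 rows; each row is the pose to reach, as a shift and turn from the pose commanded when the call began, along the tool's axes at that moment, turning the shorter way round; what a row does not reach only later rows make up. A row lasts 1/10 s, in which the tool goes at most 50 mm and 8.59 degrees, less where a joint would pass 70% of its speed; a pose out of reach is approached as far as the arm can. A call with a number of a shift or a turn outside -1 to 1 is refused whole. A call with a gripper value outside its range is refused whole. "gripper" is the gripper's target within -1 to 1 (fully open at 1, half-way at 0, shut at -1), set as the call begins (left out, the last holds). The fingers move at their own pace and stop on an object; "newtons" is the grip in N (left out, the last holds). Time passes only in rows, so rows that repeat a pose let the fingers close. It gives the time, the measured TCP pose, the force, the opening and the grip force at its end, in the units of the state.
- sensors.observe(): the state, without advancing time (a new reading comes with each control period).
- grab_frame(name): name is "scene" or "side" or "wrist"; returns a dict with "frame" (400x640x3 uint8, red, green, blue), "depth" (400x640 float32, m along the optical axis (not along the pixel's ray), 0 where there is no reading), "fx", "fy", "cx", "cy" (pixels), "rvec" (rotation vector, rad) and "tvec" (3), from world to camera coordinates, as OpenCV has them; the wrist camera has in their place "hand_eye" (4x4, takes a point from camera to tool coordinates, whose origin is the TCP and whose axes are the flange's). Camera axes: x right, y down, z forward; pixel columns grow to the right and rows downward; lengths in m; the calibration is good to about 2 mm. A picture is of the moment at which its call begins: read the wrist's pose just before it.
- manip.sign_off(): hands the job in; it is judged then, once.
The state is a dict: "t": time; "q": joint angles; "qd": joint speeds; "joint_torque": joint torques, N m; "tool_pos": TCP position; "ee_rot": TCP orientation; "wrist_force": force on the tool from outside, world axes, zero at the start; "ft_torque": the same for the moment, N m; "grip_width": finger opening in m; "grip_force": force on a finger pad.
Only numpy, scipy, OpenCV 4.12 (cv2) and the standard library are available. Lean on these libraries where they do the work, as an engineer would, in place of code of your own. Each camera call takes 0.05 s, during which the arm holds its last target. There are 200 camera calls.

## Working session

There is one attempt and no reset: what is moved stays moved. The work goes in short steps, Python scripts to look and compute and a tool call to move; the robot and the scene stay as the last step left them, time stands still between calls to the robot, and variables do not carry over. Pictures are saved under pics/ and viewed, at most 10 in all, crops included, and the job is handed in when it is done.

Besides the shell and the picture viewer there is one more tool, called after ">>>" as name(argument=value, ...), one argument or row to a line, values as JSON. move_arm: Moves the arm, as the interface text tells. Its arguments: {"type":"object","properties":{"moves":{"type":"array","items":{"type":"object","properties":{"dp":{"type":"array","items":{"type":"number"}},"rotation":{"type":"array","items":{"type":"number"}}}}},"gripper":{"type":"number"},"newtons":{"type":"number"}},"required":["moves"]}

```bash
mkdir -p pics
cat > h.py <<'E'
import numpy as np, cv2, pickle
from station import sensors, grab_frame, manip
def snap(n):
    s=sensors.observe(); f=grab_frame(n)
    if n=="wrist":
        T=np.eye(4);T[:3,:3]=np.array(s["ee_rot"]).reshape(3,3);T[:3,3]=s["tool_pos"]
        M=T@np.array(f["hand_eye"])
    else:
        R=cv2.Rodrigues(np.array(f["rvec"],float))[0];M=np.eye(4);M[:3,:3]=R.T;M[:3,3]=-R.T@np.array(f["tvec"]).ravel()
    f["M"]=M; pickle.dump(dict(f),open(f"{n}.pkl","wb")); return f
def load(n): return pickle.load(open(f"{n}.pkl","rb"))
def world(f):
    v,u=np.mgrid[:400,:640]; d=f["depth"]
    P=np.stack([(u-f["cx"])/f["fx"]*d,(v-f["cy"])/f["fy"]*d,d],-1)
    return P@f["M"][:3,:3].T+f["M"][:3,3]
def px2w(f,u,v,z):
    r=f["M"][:3,:3]@np.array([(u-f["cx"])/f["fx"],(v-f["cy"])/f["fy"],1]);o=f["M"][:3,3]
    return o+r*(z-o[2])/r[2]
def save(f,n,crop=None,k=1):
    im=f["frame"][:,:,::-1]
    if crop: a,b,c,d=crop; im=im[c:d,a:b]
    cv2.imwrite("pics/"+n,cv2.resize(im,None,fx=k,fy=k,interpolation=cv2.INTER_CUBIC))
E
python3 - <<'E'
from h import *
save(snap("scene"),"s1.png",k=1.25); save(snap("wrist"),"w1.png",k=1.25)
s=sensors.observe(); print(s["tool_pos"],s["ee_rot"],s["wrist_force"],s["t"])
E
```

```text
[0.1950701  0.59321287 0.23832126] [[-9.49917573e-01  3.12499667e-01 -7.50023587e-04]
 [ 3.12500491e-01  9.49916280e-01 -1.58229343e-03]
 [ 2.17993447e-04 -1.73743107e-03 -9.99998467e-01]] [ 0.59053338 -0.04886828  0.04140604] 0.1
```

View pics/s1.png

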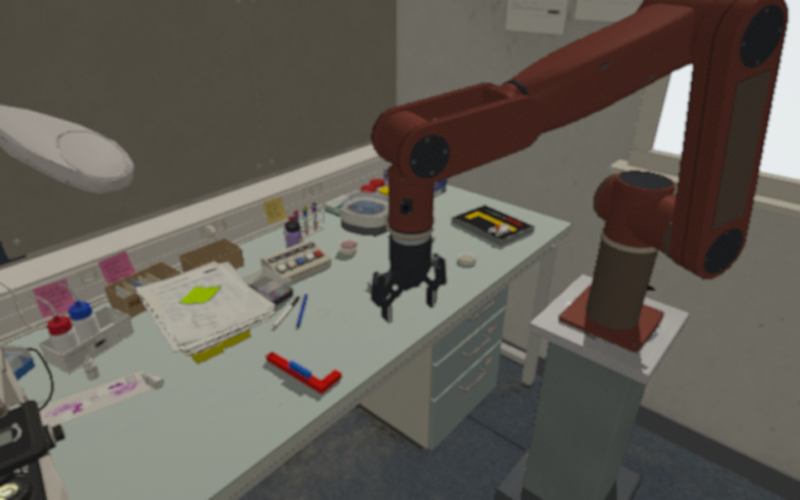

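View pics/w1.png

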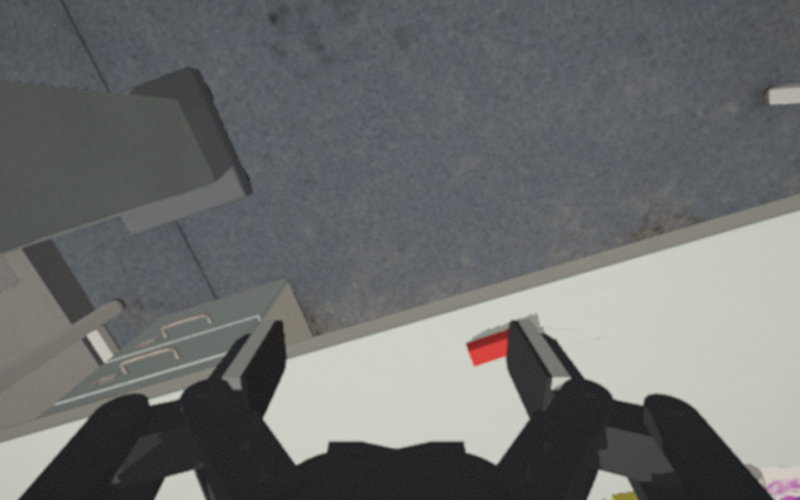

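The scene view shows a painted red decoy key at (303,370) and the tray at (492,224), with the arm hiding much of the rest. The wrist view shows only part of the red key, at (490,345). I'll check the side view for the steel key.

Run:
```python
from h import *
save(snap("side"),"d1.png",k=1.25)
f=load("scene")
for u,v in [(490,225),(303,370),(467,260),(500,229)]:
    print(world(f)[int(v/1.25),int(u/1.25)])
```

```text
[ 0.50746017 -0.22015167  0.01732613]
[0.41833538 0.68090734 0.03145861]
[0.43602453 0.02626393 0.01475826]
[ 0.45299288 -0.19254364  0.03177884]
```

View pics/d1.png

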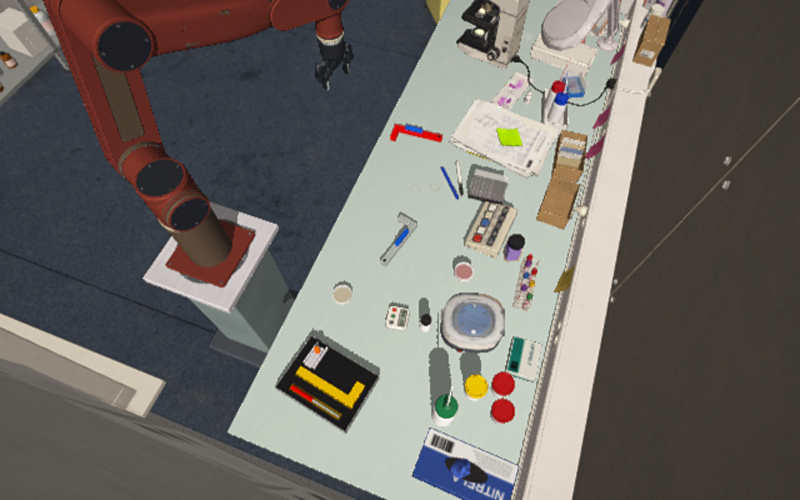

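The side view shows everything. The steel key is at (400,238), with its corner at the top and its leg pointing left. The tray is at (328,380), the timer at (397,317), the bottle at (425,318), and the dish is probably at (342,293). Next, enlarged crops.

Run:
```python
from h import *
f=load("side")
im=f["frame"][:,:,::-1]
a=cv2.resize(im[160:220,290:350],None,fx=9,fy=9,interpolation=cv2.INTER_CUBIC)[:540,:360+0] if 0 else None
A=cv2.resize(im[160:220,295:345],None,fx=7,fy=7,interpolation=cv2.INTER_CUBIC)
B=cv2.resize(im[260:350,216:306],None,fx=6,fy=6,interpolation=cv2.INTER_CUBIC)[:420+120]
o=np.zeros((540,350+540,3),np.uint8);o[:420,:350]=A;o[:540,350:]=B
cv2.imwrite("pics/d2.png",o[:,:800+0] if 0 else cv2.resize(o,None,fx=.89,fy=.89))
W=world(f)
for n,u,v in [("timer",397,317),("dish",342,293),("oil",425,305),("pink",463,270),("key",400,238),("small",430,187)]:
    print(n,W[int(v/1.25),int(u/1.25)])
```

```text
timer [ 0.62569494 -0.00767769  0.01426974]
dish [0.44545709 0.00375885 0.01726657]
oil [0.69207363 0.05868236 0.00511855]
pink [0.76375713 0.19521322 0.03240926]
key [0.54542309 0.23659665 0.02862236]
small [ 0.56446647  0.47703704 -0.00069882]
```

View pics/d2.png

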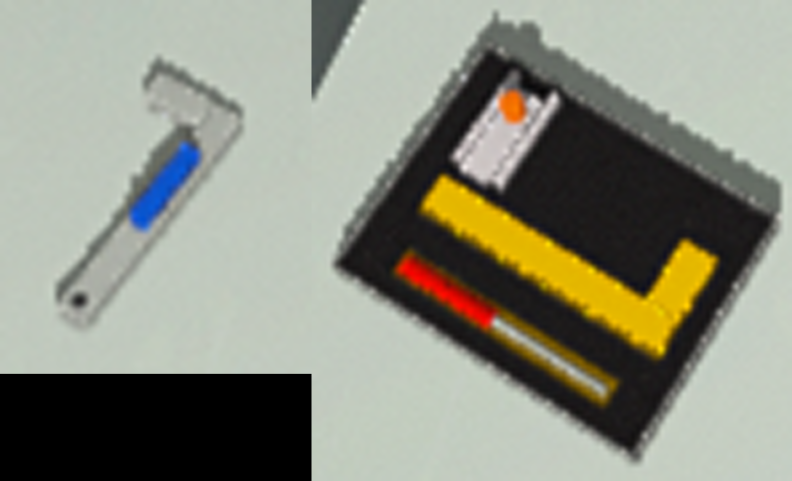

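The left crop shows the steel key, corner upper right and leg to the upper left. The right crop shows the empty yellow L, its tail at (430,195) and corner at (660,335), with the keeper open and the orange post at (513,105). Next I'll compute both poses.

```bash
cat > fit.py <<'E'
from h import *
def axis(P):
    c=(P.max(0)+P.min(0))/2; c=P.mean(0); w,V=np.linalg.eigh(np.cov((P-c).T)); return c,V[:,-1],P
def blue(f): 
    hsv=cv2.cvtColor(f["frame"],cv2.COLOR_RGB2HSV); return (hsv[...,0]>100)&(hsv[...,0]<125)&(hsv[...,1]>150)&(hsv[...,2]>80)
def yellow(f):
    hsv=cv2.cvtColor(f["frame"],cv2.COLOR_RGB2HSV); return (hsv[...,0]>18)&(hsv[...,0]<30)&(hsv[...,1]>170)&(hsv[...,2]>120)
def orange(f):
    hsv=cv2.cvtColor(f["frame"],cv2.COLOR_RGB2HSV); return (hsv[...,0]>6)&(hsv[...,0]<16)&(hsv[...,1]>170)&(hsv[...,2]>120)
def comp(m,near):
    n,l,s,c=cv2.connectedComponentsWithStats(m.astype(np.uint8))
    ok=[i for i in range(1,n) if s[i,4]>5]
    i=min(ok,key=lambda i:np.hypot(*(c[i]-near))); return l==i
def outline(f,mask,L,z,p0):
    "fit L polygon (m) with pose (x,y,th) at height z to mask by reprojected overlap"
    from scipy.optimize import minimize
    v,u=np.nonzero(mask)
    M=np.linalg.inv(f["M"])
    k=8; a=max(u.min()-10,0);b=max(v.min()-10,0); w=u.max()-a+10;h=v.max()-b+10
    tgt=cv2.resize(mask[b:b+h,a:a+w].astype(np.float32),None,fx=k,fy=k)
    def cost(p):
        c,s=np.cos(p[2]),np.sin(p[2])
        Q=np.c_[L@np.array([[c,s],[-s,c]])+p[:2],np.full(len(L),z)]@M[:3,:3].T+M[:3,3]
        uv=Q[:,:2]/Q[:,2:]*[f["fx"],f["fy"]]+[f["cx"],f["cy"]]
        uv=(uv-[a,b]+.5)*k
        im=np.zeros_like(tgt);cv2.fillPoly(im,[np.round(uv*16).astype(np.int32)],1,shift=4)
        return np.abs(im-tgt).sum()/k/k
    r=minimize(cost,p0,method="Nelder-Mead",options=dict(initial_simplex=[p0]+[np.array(p0)+d for d in np.diag([.008,.008,.08])]))
    r=minimize(cost,r.x,method="Nelder-Mead",options=dict(initial_simplex=[r.x]+[r.x+d for d in np.diag([.003,-.003,-.03])]))
    return r.x,r.fun,mask.sum()
KEY=np.array([[-105,-11],[75,-11],[75,55],[53,55],[53,11],[-105,11]])/1e3
CUT=np.array([[-108.5,-14.5],[78.5,-14.5],[78.5,58.5],[49.5,58.5],[49.5,14.5],[-108.5,14.5]])/1e3
E
python3 - <<'E'
from fit import *
f=load("side");W=world(f)
b=comp(blue(f),(320,190)); P=W[b]; c,d,_=axis(P[:,:2]); print("blue",c,P[:,2].mean(),d,np.degrees(np.arctan2(d[1],d[0])),b.sum())
y=comp(yellow(f),(265,308)); P=W[y]; print("yel",P.mean(0),y.sum())
def w(u,v,z): return px2w(f,(u-311)/5.34+216,v/5.34+260,z)
t=w(430,195,.015);h=w(660,335,.015);th=np.arctan2(*(h-t)[[1,0]]);print(t,h,np.degrees(th))
print(outline(f,y,CUT,.02,[*(t+(h-t)*.57)[:2],th]))
o=comp(orange(f),(251,280));print("post",W[o].mean(0),o.sum())
E
```

```text
blue [0.54842835 0.23872652] 0.03165178348377431 [0.23276658 0.97253263] 76.53999300059583 56
yel [ 0.5351224  -0.26143645  0.02065477] 526
[ 0.42773356 -0.2517027   0.015     ] [ 0.60184578 -0.28054018  0.015     ] -9.404288229920562
(array([ 0.53035119, -0.26747271, -0.17745395]), np.float64(79.9749755859375), np.int64(526))
post [ 0.46035868 -0.1872817   0.05138289] 20
```

>>> move_arm(
  moves=[
    {"dp": [-1,-0.5,0],"rotation": [0,0,0.38]},
    {"dp": [-1,-0.5,0],"rotation": [0,0,0.38]},
    {"dp": [-1,-0.5,0],"rotation": [0,0,0.38]},
    {"dp": [-1,-0.5,0],"rotation": [0,0,0.38]},
    {"dp": [-1,-0.5,0],"rotation": [0,0,0.38]},
    {"dp": [-1,-0.5,0],"rotation": [0,0,0.38]},
    {"dp": [-1,-0.5,0],"rotation": [0,0,0.38]},
    {"dp": [-1,-0.5,0],"rotation": [0,0,0.38]},
  ],
)

```text
t: 0.95
tool_pos: [0.3543, 0.4357, 0.239]
ee_rot: [[-0.052, 0.999, -0.0], [0.999, 0.052, -0.0], [-0.0, -0.001, -1.0]]
wrist_force: [0.6, 0.6, -0.3]
grip_width: 0.0855
grip_force: 0.0
```

```bash
cat > go.py <<'E'
import sys
from h import *
# target x y z yaw(deg of tool x) -> dp/rot shares from present pose (tool level)
x,y,z,yaw=map(float,sys.argv[1:5]); s=sensors.observe()
R=np.array(s["ee_rot"]).reshape(3,3); p=np.array(s["tool_pos"])
a=np.radians(yaw);c,n=np.cos(a),np.sin(a); T=np.array([[c,n,0],[n,-c,0],[0,0,-1]])
rv=cv2.Rodrigues(R.T@T)[0].ravel()/np.pi
print("t",s["t"],"pos",p.round(4),"yaw",np.degrees(np.arctan2(R[1,0],R[0,0])).round(2),"w",s["grip_width"])
print("dp",(R.T@(np.array([x,y,z])-p)/.2).round(3),"rot",rv.round(4),"F",np.round(s["wrist_force"],2))
E
python3 go.py .548 .239 .24 76.5; python3 -c "
from h import *
f=grab_frame('wrist');print(np.round(f['hand_eye'],3),f['fx'])"
```

```text
t 0.95 pos [0.3543 0.4357 0.239 ] yaw 92.98 w 0.08546454829114615
dp [-1.032  0.916 -0.005] rot [-0.0001  0.0001  0.0916] F [ 0.61  0.59 -0.29]
[[ 0.001 -0.951 -0.309  0.08 ]
 [ 1.     0.     0.001 -0.001]
 [-0.    -0.309  0.951 -0.135]
 [ 0.     0.     0.     1.   ]] 306.6851333080468
```

>>> move_arm(
  moves=[
    {"dp": [-1,0.9,0],"rotation": [0,0,0.092]},
    {"dp": [-1,0.9,0],"rotation": [0,0,0.092]},
    {"dp": [-1,0.9,0],"rotation": [0,0,0.092]},
    {"dp": [-1,0.9,0],"rotation": [0,0,0.092]},
    {"dp": [-1,0.9,0],"rotation": [0,0,0.092]},
    {"dp": [-1,0.9,0],"rotation": [0,0,0.092]},
    {"dp": [-1,0.9,0],"rotation": [0,0,0.092]},
    {"dp": [-1,0.9,0],"rotation": [0,0,0.092]},
  ],
)

```text
t: 1.8
tool_pos: [0.545, 0.2475, 0.2388]
ee_rot: [[0.227, 0.974, -0.001], [0.974, -0.227, 0.0], [0.0, -0.001, -1.0]]
wrist_force: [-0.6, 1.6, 0.7]
grip_width: 0.0855
grip_force: 0.0
```

```bash
python3 - <<'E'
from fit import *
f=snap("wrist"); save(f,"w2.png",k=1.25)
b=blue(f);n,l,s,c=cv2.connectedComponentsWithStats(b.astype(np.uint8))
for i in range(1,n):
    if s[i,4]>50: print(s[i],c[i])
W=world(f);
k=comp(b,(320,200));P=W[k];P=P[P[:,2]>.025];cc,d,_=axis(P[:,:2]);print(cc,P[:,2].mean(),np.degrees(np.arctan2(d[1],d[0])),k.sum())
r=cv2.minAreaRect(np.array([px2w(f,u,v,.032)[:2]*1000 for v,u in np.argwhere(k)],np.float32));print(r)
E
python3 go.py .548 .239 .24 76.5
```

```text
[317 148  11  53 541] [321.79852126 173.55822551]
[0.54967264 0.24515723] 0.03401104402745033 76.5932632398467 541
((549.6067504882812, 243.58656311035156), (60.986392974853516, 11.458977699279785), 76.92951202392578)
t 1.85 pos [0.5447 0.2481 0.239 ] yaw 76.93 w 0.08507982359877475
dp [-0.04   0.027 -0.005] rot [-0.0004 -0.      0.0024] F [-0.28  0.44 -0.12]
```

View pics/w2.png

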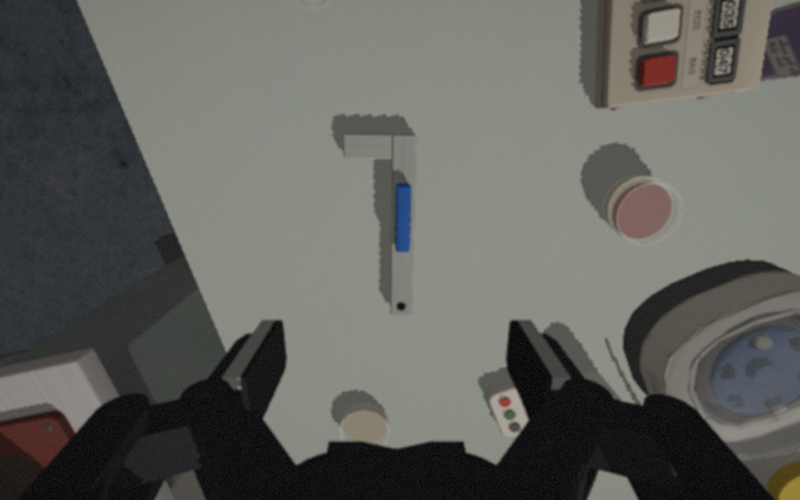

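The key is clear in the wrist view: the grip at (403,217), the outer corner at (415,136), the leg end at (344,145) and the tail end at (401,314). The angle is about 76.8°.

```bash
python3 - <<'E'
from fit import *
f=load("wrist")
for u,v in [(415,136),(344,134),(344,157),(391,314),(412,314),(392,158)]: print((px2w(f,u/1.25,v/1.25,.018)[:2]*1000).round(1))
p=np.array([.549,.243,np.radians(76.8)])
from scipy.optimize import least_squares
A=np.array([px2w(f,u/1.25,v/1.25,.018)[:2] for u,v in [(415,136),(344,134),(344,157),(391,314),(412,314),(392,158)]])
L=np.array([[75,-11],[75,55],[53,55],[-105,11],[-105,-11],[53,11]])/1e3
def r(p):
    c,s=np.cos(p[2]),np.sin(p[2]);return (L@np.array([[c,s],[-s,c]])+p[:2]-A).ravel()
q=least_squares(r,p,x_scale=[.01,.01,.1]).x;print(q,np.degrees(q[2]),(r(q)*1000).round(1))
E
python3 go.py .5494 .243 .1 76.8
```

```text
[576.6 311.2]
[515.4 327.2]
[510.  307.9]
[515. 144.]
[536.2 139.1]
[552.2 297.2]
[0.55023935 0.24264542 1.33178992] 76.30594139245319 [ 2.1  1.7 -0.8  1.3 -0.7 -0.8 -0.3 -0.7 -0.1 -1.  -0.1 -0.5]
t 1.85 pos [0.5447 0.2481 0.239 ] yaw 76.93 w 0.08507982359877475
dp [-0.019  0.03   0.695] rot [-0.0004 -0.      0.0007] F [-0.28  0.44 -0.12]
```

>>> move_arm(
  moves=[
    {"dp": [-0.02,0.031,0.3],"rotation": [0,0,0.0015]},
    {"dp": [-0.02,0.031,0.5],"rotation": [0,0,0.0015]},
    {"dp": [-0.02,0.031,0.65],"rotation": [0,0,0.0015]},
    {"dp": [-0.02,0.031,0.75],"rotation": [0,0,0.0015]},
    {"dp": [-0.02,0.031,0.82],"rotation": [0,0,0.0015]},
    {"dp": [-0.02,0.031,0.85],"rotation": [0,0,0.0015]},
    {"dp": [-0.02,0.031,0.85],"rotation": [0,0,0.0015]},
    {"dp": [-0.02,0.031,0.85],"rotation": [0,0,0.0015]},
  ],
  gripper=0,
  newtons=40,
)

```text
t: 2.65
tool_pos: [0.5515, 0.2426, 0.0707]
ee_rot: [[0.232, 0.973, 0.002], [0.973, -0.232, 0.001], [0.001, 0.002, -1.0]]
wrist_force: [-0.2, -0.9, 0.8]
grip_width: 0.0424
grip_force: 0.0
```

```bash
python3 - <<'E'
from fit import *
f=snap("wrist")
k=comp(blue(f),(320,150));print(k.sum())
r=cv2.minAreaRect(np.array([px2w(f,u,v,.032)[:2]*1000 for v,u in np.argwhere(k)],np.float32));print(r)
E
python3 go.py .5497 .243 .028 76.6
```

```text
1690
((549.59521484375, 243.71798706054688), (60.821529388427734, 12.798163414001465), 75.91571044921875)
t 2.7 pos [0.5517 0.2425 0.071 ] yaw 76.58 w 0.04279994061095127
dp [-0.    -0.011  0.215] rot [ 0.0007 -0.0004 -0.0001] F [0.42 0.54 0.15]
```

>>> move_arm(
  moves=[
    {"dp": [0.003,-0.01,0.08],"rotation": [0,0,0]},
    {"dp": [0.003,-0.01,0.15],"rotation": [0,0,0]},
    {"dp": [0.003,-0.01,0.19],"rotation": [0,0,0]},
    {"dp": [0.003,-0.01,0.21],"rotation": [0,0,0]},
    {"dp": [0.003,-0.01,0.21],"rotation": [0,0,0]},
    {"dp": [0.003,-0.01,0.21],"rotation": [0,0,0]},
  ],
)

```text
t: 3.3
tool_pos: [0.549, 0.243, 0.0273]
ee_rot: [[0.233, 0.973, 0.0], [0.973, -0.233, 0.0], [0.0, 0.0, -1.0]]
wrist_force: [0.2, 0.2, 0.1]
grip_width: 0.0427
grip_force: 0.0
```

>>> move_arm(
  moves=[
    {"dp": [0,0,0]},
    {"dp": [0,0,0]},
    {"dp": [0,0,0]},
    {"dp": [0,0,0]},
    {"dp": [0,0,0]},
    {"dp": [0,0,0]},
    {"dp": [0,0,0]},
    {"dp": [0,0,0]},
  ],
  gripper=-1,
)

```text
invalid input
```

>>> move_arm(
  moves=[
    {"dp": [0,0,0],"rotation": [0,0,0]},
    {"dp": [0,0,0],"rotation": [0,0,0]},
    {"dp": [0,0,0],"rotation": [0,0,0]},
    {"dp": [0,0,0],"rotation": [0,0,0]},
    {"dp": [0,0,0],"rotation": [0,0,0]},
    {"dp": [0,0,0],"rotation": [0,0,0]},
    {"dp": [0,0,0],"rotation": [0,0,0]},
    {"dp": [0,0,0],"rotation": [0,0,0]},
  ],
  gripper=-1,
)

```text
t: 4.1
tool_pos: [0.5496, 0.2432, 0.0281]
ee_rot: [[0.232, 0.973, 0.001], [0.973, -0.232, 0.0], [0.001, 0.001, -1.0]]
wrist_force: [-0.8, -0.1, 6.2]
grip_width: 0.0127
grip_force: 41.4
```

```bash
python3 go.py .531 -.267 .2 -10.2
```

```text
t 4.1 pos [0.5496 0.2432 0.0281] yaw 76.56 w 0.012738082221135713
dp [-2.502  0.504 -0.861] rot [ 2.00e-04 -5.00e-04  4.82e-01] F [-0.8  -0.11  6.17]
```

>>> move_arm(
  moves=[
    {"dp": [0,0,-0.08],"rotation": [0,0,0]},
    {"dp": [0,0,-0.24],"rotation": [0,0,0]},
    {"dp": [0,0,-0.44],"rotation": [0,0,0]},
    {"dp": [0,0,-0.64],"rotation": [0,0,0]},
    {"dp": [-0.1,0,-0.78],"rotation": [0,0,0]},
    {"dp": [-0.25,0,-0.84],"rotation": [0,0,0]},
    {"dp": [-0.42,0,-0.86],"rotation": [0,0,0]},
    {"dp": [-0.6,0,-0.86],"rotation": [0,0,0]},
  ],
)

```text
t: 4.9
tool_pos: [0.5207, 0.1255, 0.2008]
ee_rot: [[0.231, 0.973, 0.002], [0.973, -0.231, 0.0], [0.0, 0.002, -1.0]]
wrist_force: [-0.0, -0.7, -1.8]
grip_width: 0.013
grip_force: 40.5
```

>>> move_arm(
  moves=[
    {"dp": [-0.18,0,0],"rotation": [0,0,0.03]},
    {"dp": [-0.36,0,0],"rotation": [0,0,0.07]},
    {"dp": [-0.52,0,0],"rotation": [0,0,0.11]},
    {"dp": [-0.66,0.05,0],"rotation": [0,0,0.15]},
    {"dp": [-0.8,0.1,0],"rotation": [0,0,0.19]},
    {"dp": [-0.9,0.15,0],"rotation": [0,0,0.23]},
    {"dp": [-0.97,0.2,0],"rotation": [0,0,0.27]},
    {"dp": [-1,0.2,0],"rotation": [0,0,0.3]},
  ],
)

```text
t: 5.7
tool_pos: [0.5134, -0.0792, 0.1995]
ee_rot: [[0.926, 0.378, -0.0], [0.378, -0.926, -0.0], [-0.0, 0.0, -1.0]]
wrist_force: [-0.3, 0.4, -1.5]
grip_width: 0.0127
grip_force: 40.5
```

```bash
python3 go.py .531 -.267 .2 -10.2
```

```text
t 5.7 pos [ 0.5134 -0.0792  0.1995] yaw 22.19 w 0.012685294923994691
dp [-0.273  0.903 -0.002] rot [1.000e-04 1.000e-04 1.799e-01] F [-0.26  0.4  -1.54]
```

>>> move_arm(
  moves=[
    {"dp": [-0.05,0.05,0],"rotation": [0,0,0.045]},
    {"dp": [-0.08,0.1,0],"rotation": [0,0,0.09]},
    {"dp": [-0.1,0.15,0],"rotation": [0,0,0.135]},
    {"dp": [-0.15,0.25,0],"rotation": [0,0,0.18]},
    {"dp": [-0.2,0.32,0],"rotation": [0,0,0.18]},
    {"dp": [-0.2,0.35,0],"rotation": [0,0,0.18]},
    {"dp": [-0.2,0.35,0],"rotation": [0,0,0.18]},
  ],
)

```text
t: 6.4
tool_pos: [0.5033, -0.1579, 0.1994]
ee_rot: [[0.985, -0.172, -0.0], [-0.172, -0.985, 0.0], [-0.0, -0.0, -1.0]]
wrist_force: [-0.3, -0.0, -2.3]
grip_width: 0.0128
grip_force: 40.5
```

```bash
python3 go.py .531 -.267 .2 -10.2; python3 -c "
from h import *
save(snap('wrist'),'w3.png',k=1.25)"
```

```text
t 6.4 pos [ 0.5033 -0.1579  0.1994] yaw -9.89 w 0.012801820251113111
dp [ 0.23   0.514 -0.003] rot [-0.0001  0.      0.0017] F [-0.29 -0.   -2.32]
```

View pics/w3.png

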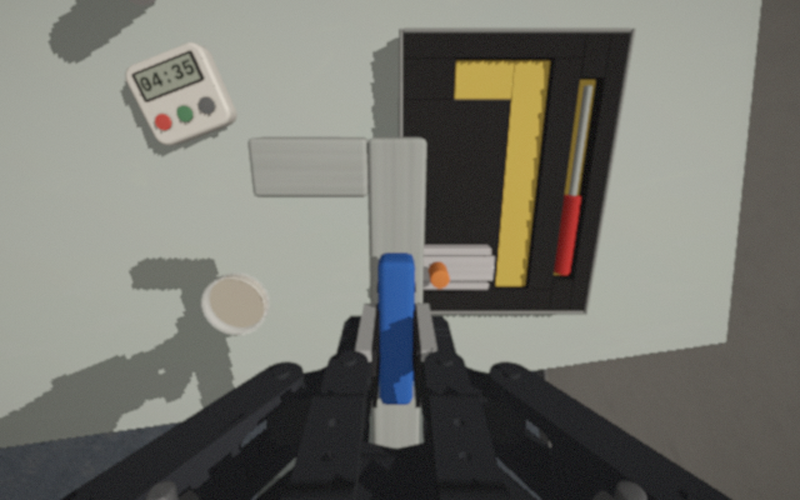

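The wrist view shows the held key square in the jaws, with its outer heel at (425,139), its leg end at (250,139)-(255,195), and the inner corner at (368,195). The yellow L runs from the leg at (455,62)-(550,60) to the tail at (497,286)-(527,286), and the post is at (439,273). Next I'll fit both.

Run:
```python
from fit import *
from scipy.optimize import least_squares,minimize
f=load("wrist"); s=sensors.observe(); R=np.array(s["ee_rot"]).reshape(3,3);p=np.array(s["tool_pos"])
def cf(px,L,z,p0):
    A=np.array([px2w(f,u/1.25,v/1.25,z)[:2] for u,v in px]);L=np.array(L)/1e3
    def r(q):
        c,n=np.cos(q[2]),np.sin(q[2]);return (L@np.array([[c,n],[-n,c]])+q[:2]-A).ravel()
    q=least_squares(r,p0,x_scale=[.01,.01,.1]).x;return q[:2].round(4),np.degrees(q[2]).round(2),(r(q)*1e3).round(1)
print("key",cf([(425,139),(250,139),(255,195),(368,195)],[[75,-11],[75,55],[53,55],[53,11]],.189,[.503,-.158,-.17]),"tcp",p,)
k=comp(blue(f),(317,260));print("grip",cv2.minAreaRect(np.array([px2w(f,u,v,.203)[:2]*1000 for v,u in np.argwhere(k)],np.float32)))
hsv=cv2.cvtColor(f["frame"],cv2.COLOR_RGB2HSV);y=(hsv[...,0]>18)&(hsv[...,0]<32)&(hsv[...,1]>120)&(hsv[...,2]>90)
y=comp(cv2.morphologyEx(y.astype(np.uint8),cv2.MORPH_CLOSE,np.ones((3,3))),(415,130))
M=np.linalg.inv(f["M"]);kk=6
tgt=cv2.resize(y.astype(np.float32),None,fx=kk,fy=kk)
def poly(q,z):
    c,n=np.cos(q[2]),np.sin(q[2]);Q=np.c_[CUT@np.array([[c,n],[-n,c]])+q[:2],np.full(6,z)]@M[:3,:3].T+M[:3,3]
    uv=(Q[:,:2]/Q[:,2:]*[f["fx"],f["fy"]]+[f["cx"],f["cy"]]+.5)*kk
    im=np.zeros_like(tgt);cv2.fillPoly(im,[np.round(uv*16).astype(np.int32)],1,shift=4);return im
cost=lambda q:np.abs(poly(q,.015)*poly(q,.02)-tgt).sum()/kk**2
q=np.array([.531,-.267,-.178])
for d in (.008,-.004,.002):
    q=minimize(cost,q,method="Nelder-Mead",options=dict(initial_simplex=[q]+[q+e for e in np.diag([d,d,10*d])])).x
print("cut",q,np.degrees(q[2]),cost(q),y.sum())
v,u=np.nonzero(y);print(u.min(),u.max(),v.min(),v.max())
o=comp(orange(f),(351,218));print("post",px2w(f,*np.argwhere(o).mean(0)[::-1],.05))
```

```text
key (array([ 0.5019, -0.1575]), np.float64(-10.07), array([ 0.4, -1.2,  0.9,  0.7, -0.5,  0.6, -0.8, -0.2])) tcp [ 0.50324424 -0.15729824  0.19929349]
grip ((504.13360595703125, -157.595458984375), (13.333328247070312, 65.23429870605469), 80.12565612792969)
cut [ 0.53133011 -0.26580232 -0.17359968] -9.946529153754984 249.6227 6233
363 439 48 229
post [ 0.46195513 -0.18450582  0.05      ]
```

```bash
python3 go.py .5313 -.2658 .09 -9.95
```

```text
t 6.45 pos [ 0.5032 -0.1573  0.1993] yaw -9.86 w 0.012603081766737995
dp [0.231 0.511 0.546] rot [-0.0002  0.0001  0.0005] F [-0.63  0.46 -1.8 ]
```

>>> move_arm(
  moves=[
    {"dp": [0.06,0.13,0],"rotation": [0,0,0.0005]},
    {"dp": [0.14,0.3,0],"rotation": [0,0,0.0005]},
    {"dp": [0.2,0.44,0.05],"rotation": [0,0,0.0005]},
    {"dp": [0.231,0.51,0.2],"rotation": [0,0,0.0005]},
    {"dp": [0.231,0.51,0.36],"rotation": [0,0,0.0005]},
    {"dp": [0.231,0.51,0.5],"rotation": [0,0,0.0005]},
    {"dp": [0.231,0.51,0.58],"rotation": [0,0,0.0005]},
    {"dp": [0.231,0.51,0.6],"rotation": [0,0,0.0005]},
  ],
)

```text
t: 7.25
tool_pos: [0.5302, -0.2642, 0.0769]
ee_rot: [[0.985, -0.171, -0.004], [-0.171, -0.985, 0.003], [-0.004, -0.002, -1.0]]
wrist_force: [-0.3, -0.5, -0.7]
grip_width: 0.0127
grip_force: 40.5
```

>>> move_arm(
  moves=[
    {"dp": [0,0,0],"rotation": [0,0,0]},
    {"dp": [0,0,0],"rotation": [0,0,0]},
    {"dp": [0,0,0],"rotation": [0,0,0]},
  ],
)

```text
t: 7.55
tool_pos: [0.5327, -0.2666, 0.0813]
ee_rot: [[0.985, -0.172, 0.003], [-0.172, -0.985, -0.002], [0.003, 0.001, -1.0]]
wrist_force: [-0.4, -0.7, -1.4]
grip_width: 0.0126
grip_force: 40.5
```

```bash
python3 go.py .5313 -.2658 .044 -9.95; python3 -c "
from h import *
save(snap('wrist'),'w4.png',k=1.25)"
```

```text
t 7.55 pos [ 0.5327 -0.2666  0.0813] yaw -9.91 w 0.01256044128484483
dp [-0.008 -0.003  0.187] rot [ 0.0004 -0.001   0.0002] F [-0.4  -0.74 -1.41]
```

View pics/w4.png

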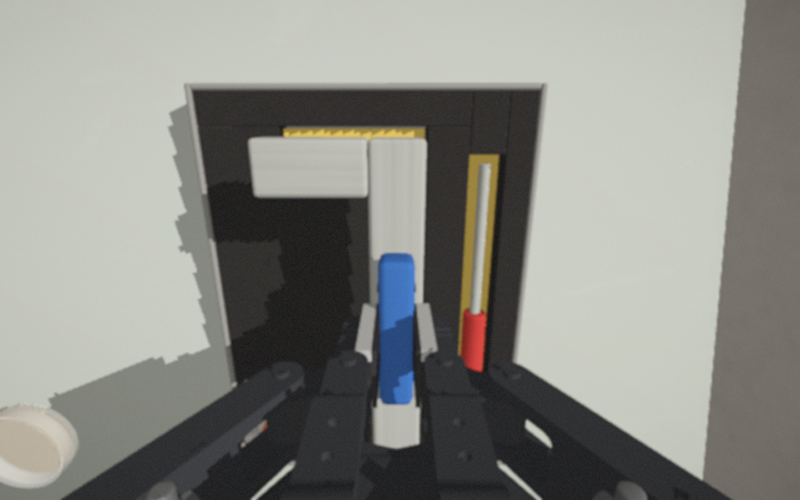

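The key hovers over the cutout. A yellow strip is visible from (284,128) to (425,128), above the key's front edge at row 139. I'll compare it with the predicted corners.

```bash
python3 - <<'E'
from fit import *
f=load("wrist")
T=np.array([.5313,-.2658]);a=np.radians(-9.95);R=np.array([[np.cos(a),-np.sin(a)],[np.sin(a),np.cos(a)]])
for u,v,z,n in [(425,128,.02,"outer heel cut 78.5,-14.5"),(284,128,.02,"leg end cut 78.5,58.5"),(545,85,.02,"rim 98,-71"),(187,85,.02,"rim 98,101")]:
    print(n,(R.T@(px2w(f,u/1.25,v/1.25,z)[:2]-T)*1000).round(1))
for u,v in [(425,139),(250,139),(255,195),(368,195)]: print("key",(R.T@(px2w(f,u/1.25,v/1.25,.0713)[:2]-T)*1000).round(1))
E
python3 go.py .5313 -.2658 .044 -9.95
```

```text
outer heel cut 78.5,-14.5 [ 78.1 -14.3]
leg end cut 78.5,58.5 [78.  54.8]
rim 98,-71 [ 97.7 -70.8]
rim 98,101 [97.4 99. ]
key [ 74.6 -10.5]
key [74.5 53.4]
key [53.9 53.8]
key [54.  10.7]
t 7.6 pos [ 0.5325 -0.2665  0.081 ] yaw -9.92 w 0.012796287359871832
dp [-0.007 -0.003  0.185] rot [ 0.0004 -0.0008  0.0002] F [-0.34  0.43 -1.63]
```

>>> move_arm(
  moves=[
    {"dp": [-0.005,-0.003,0.04],"rotation": [0,0,0]},
    {"dp": [-0.005,-0.003,0.08],"rotation": [0,0,0]},
    {"dp": [-0.005,-0.003,0.11],"rotation": [0,0,0]},
    {"dp": [-0.005,-0.003,0.13],"rotation": [0,0,0]},
    {"dp": [-0.005,-0.003,0.145],"rotation": [0,0,0]},
    {"dp": [-0.005,-0.003,0.155],"rotation": [0,0,0]},
    {"dp": [-0.005,-0.003,0.155],"rotation": [0,0,0]},
    {"dp": [-0.005,-0.003,0.155],"rotation": [0,0,0]},
  ],
)

```text
t: 8.4
tool_pos: [0.5307, -0.2653, 0.0485]
ee_rot: [[0.985, -0.172, 0.0], [-0.172, -0.985, -0.0], [0.0, 0.0, -1.0]]
wrist_force: [-0.6, 0.2, -1.2]
grip_width: 0.0127
grip_force: 40.5
```

```bash
python3 go.py .5313 -.2658 .044 -9.95
```

```text
t 8.4 pos [ 0.5307 -0.2653  0.0485] yaw -9.93 w 0.012736720374004723
dp [0.003 0.002 0.022] rot [ 0.     -0.0001  0.0001] F [-0.58  0.24 -1.25]
```

>>> move_arm(
  moves=[
    {"dp": [0.002,0.002,0.004],"rotation": [0,0,0]},
    {"dp": [0.002,0.002,0.008],"rotation": [0,0,0]},
    {"dp": [0.002,0.002,0.012],"rotation": [0,0,0]},
    {"dp": [0.002,0.002,0.016],"rotation": [0,0,0]},
    {"dp": [0.002,0.002,0.02],"rotation": [0,0,0]},
    {"dp": [0.002,0.002,0.02],"rotation": [0,0,0]},
    {"dp": [0.002,0.002,0.02],"rotation": [0,0,0]},
  ],
)

```text
t: 9.1
tool_pos: [0.5308, -0.2656, 0.0442]
ee_rot: [[0.985, -0.172, -0.0], [-0.172, -0.985, 0.0], [-0.0, -0.0, -1.0]]
wrist_force: [-0.3, -0.0, -1.8]
grip_width: 0.0127
grip_force: 40.5
```

>>> move_arm(
  moves=[
    {"dp": [0,0,0],"rotation": [0,0,0]},
    {"dp": [0,0,0],"rotation": [0,0,0]},
    {"dp": [0,0,0],"rotation": [0,0,0]},
    {"dp": [0,0,0],"rotation": [0,0,0]},
    {"dp": [0,0,0],"rotation": [0,0,0]},
    {"dp": [0,0,0],"rotation": [0,0,0]},
  ],
  gripper=-0.2,
)

```text
t: 9.7
tool_pos: [0.5309, -0.2657, 0.0444]
ee_rot: [[0.985, -0.172, 0.0], [-0.172, -0.985, -0.0], [0.0, 0.0, -1.0]]
wrist_force: [-0.2, 0.5, 0.2]
grip_width: 0.0343
grip_force: 0.0
```

>>> move_arm(
  moves=[
    {"dp": [0,0,-0.05],"rotation": [0,0,0]},
    {"dp": [0,0,-0.15],"rotation": [0,0,0]},
    {"dp": [0,0,-0.3],"rotation": [0,0,0]},
    {"dp": [0,0,-0.4],"rotation": [0,0,0]},
    {"dp": [0,0,-0.4],"rotation": [0,0,0]},
    {"dp": [0,0,-0.4],"rotation": [0,0,0]},
    {"dp": [0,0,-0.4],"rotation": [0,0,0]},
  ],
)

```text
t: 10.4
tool_pos: [0.5301, -0.2652, 0.1231]
ee_rot: [[0.985, -0.172, -0.002], [-0.172, -0.985, 0.001], [-0.002, -0.001, -1.0]]
wrist_force: [-0.6, 0.5, 0.3]
grip_width: 0.0341
grip_force: 0.0
```

```bash
python3 go.py .5313 -.2658 .08 -9.95
python3 - <<'E'
from h import *
f=snap('wrist');save(f,'w5.png',k=1.25)
W=world(f);s=load("side")
E
```

```text
t 10.4 pos [ 0.5301 -0.2652  0.1231] yaw -9.93 w 0.03412250205287058
dp [0.007 0.002 0.216] rot [-0.0003  0.0006  0.0001] F [-0.59  0.51  0.26]
```

View pics/w5.png

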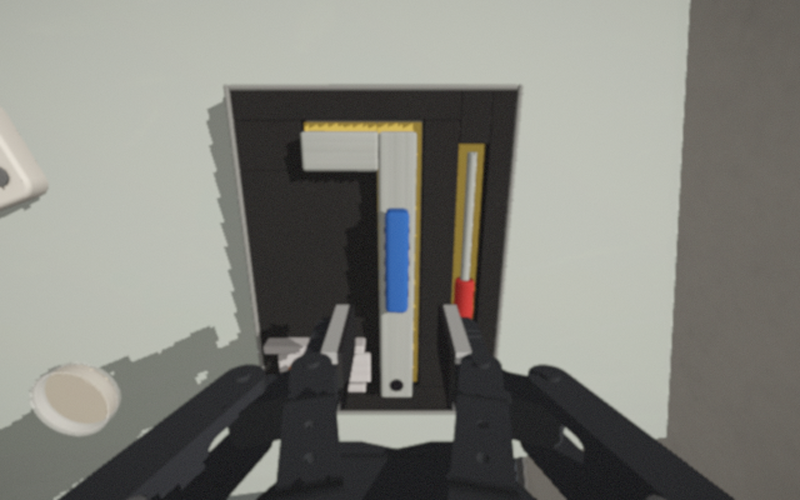

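The key lies in the L with yellow showing ahead of it and on its right: heel (416,133), leg end (302,133), tail (382-412,396). I'll check the seating numerically.

Run:
```python
from fit import *
f=load("wrist");W=world(f)
T=np.array([.5313,-.2658]);a=np.radians(-9.95);R=np.array([[np.cos(a),-np.sin(a)],[np.sin(a),np.cos(a)]])
for u,v,n in [(416,133,"75,-11"),(302,133,"75,55"),(303,170,"53,55"),(378,170,"53,11"),(382,396,"-105,11"),(412,396,"-105,-11")]:
    print(n,(R.T@(px2w(f,u/1.25,v/1.25,.033)[:2]-T)*1000).round(1))
def z(u0,u1,v0,v1): return np.median(W[int(v0/1.25):int(v1/1.25),int(u0/1.25):int(u1/1.25),2])
print("heel",z(390,408,140,200),"leg",z(310,370,140,160),"tail",z(390,405,330,370),"deck",z(270,360,200,300),"grip",z(392,402,220,300),"right deck",z(425,450,180,280))
```

```text
75,-11 [ 72.  -10.3]
75,55 [71.9 53.9]
53,55 [51.4 54.8]
53,11 [51.4 11.4]
-105,11 [-106.1   10.6]
-105,-11 [-106.1  -10.6]
heel 0.033686758000179604 leg 0.033679988674961775 tail 0.033635333366413125 deck 0.020680866748689408 grip 0.04768990847388009 right deck 0.020765537837431625
```

>>> move_arm(
  moves=[
    {"dp": [0.004,0.002,0],"rotation": [0,0,0]},
    {"dp": [0.004,0.002,0.05],"rotation": [0,0,0]},
    {"dp": [0.004,0.002,0.12],"rotation": [0,0,0]},
    {"dp": [0.004,0.002,0.19],"rotation": [0,0,0]},
    {"dp": [0.004,0.002,0.24],"rotation": [0,0,0]},
    {"dp": [0.004,0.002,0.27],"rotation": [0,0,0]},
    {"dp": [0.004,0.002,0.28],"rotation": [0,0,0]},
    {"dp": [0.004,0.002,0.28],"rotation": [0,0,0]},
  ],
  gripper=-1,
)

```text
t: 11.25
tool_pos: [0.5316, -0.2661, 0.068]
ee_rot: [[0.985, -0.172, -0.0], [-0.172, -0.985, 0.0], [-0.0, -0.0, -1.0]]
wrist_force: [0.2, 0.1, -0.2]
grip_width: 0.0
grip_force: 0.0
```

>>> move_arm(
  moves=[
    {"dp": [0,0,0.01],"rotation": [0,0,0]},
    {"dp": [0,0,0.02],"rotation": [0,0,0]},
    {"dp": [0,0,0.03],"rotation": [0,0,0]},
    {"dp": [0,0,0.04],"rotation": [0,0,0]},
    {"dp": [0,0,0.05],"rotation": [0,0,0]},
    {"dp": [0,0,0.06],"rotation": [0,0,0]},
    {"dp": [0,0,0.07],"rotation": [0,0,0]},
    {"dp": [0,0,0.08],"rotation": [0,0,0]},
  ],
)

```text
t: 12.05
tool_pos: [0.5316, -0.2662, 0.0529]
ee_rot: [[0.985, -0.172, -0.0], [-0.172, -0.985, 0.0], [-0.0, 0.0, -1.0]]
wrist_force: [-3.1, 1.2, 6.5]
grip_width: 0.0
grip_force: 3.3
```

>>> move_arm(
  moves=[
    {"dp": [0,0,0.008],"rotation": [0,0,0]},
    {"dp": [0,0,0.016],"rotation": [0,0,0]},
    {"dp": [0,0,0.024],"rotation": [0,0,0]},
    {"dp": [0,0,0.03],"rotation": [0,0,0]},
    {"dp": [0,0,0.036],"rotation": [0,0,0]},
    {"dp": [0,0,0.042],"rotation": [0,0,0]},
    {"dp": [0,0,0.042],"rotation": [0,0,0]},
  ],
)

```text
t: 12.75
tool_pos: [0.5317, -0.2663, 0.046]
ee_rot: [[0.985, -0.172, -0.0], [-0.172, -0.985, -0.0], [-0.0, 0.0, -1.0]]
wrist_force: [-7.6, 4.1, 15.2]
grip_width: 0.0002
grip_force: 8.0
```

>>> move_arm(
  moves=[
    {"dp": [0,0,0.005],"rotation": [0,0,0]},
    {"dp": [0,0,0.01],"rotation": [0,0,0]},
    {"dp": [0,0,0.01],"rotation": [0,0,0]},
    {"dp": [0,0,0.01],"rotation": [0,0,0]},
  ],
)

```text
t: 13.15
tool_pos: [0.5318, -0.2664, 0.0459]
ee_rot: [[0.985, -0.172, -0.001], [-0.172, -0.985, -0.0], [-0.001, 0.0, -1.0]]
wrist_force: [-12.3, 7.8, 29.4]
grip_width: -0.0001
grip_force: 14.7
```

>>> move_arm(
  moves=[
    {"dp": [0,0,-0.08],"rotation": [0,0,0]},
    {"dp": [0,0,-0.22],"rotation": [0,0,0]},
    {"dp": [0,0,-0.38],"rotation": [0,0,0]},
    {"dp": [0,0,-0.5],"rotation": [0,0,0]},
    {"dp": [-0.05,-0.1,-0.6],"rotation": [0,0,0]},
    {"dp": [-0.2,-0.28,-0.6],"rotation": [0,0,0]},
    {"dp": [-0.35,-0.45,-0.6],"rotation": [0,0,0]},
    {"dp": [-0.425,-0.54,-0.6],"rotation": [0,0,0]},
  ],
)

```text
t: 13.95
tool_pos: [0.4647, -0.1427, 0.1616]
ee_rot: [[0.985, -0.172, -0.001], [-0.172, -0.985, 0.001], [-0.001, -0.001, -1.0]]
wrist_force: [-0.3, 0.6, -0.0]
grip_width: 0.0002
grip_force: 0.0
```

>>> move_arm(
  moves=[
    {"dp": [0,0,0],"rotation": [0,0,0]},
    {"dp": [0,0,0],"rotation": [0,0,0]},
    {"dp": [0,0,0],"rotation": [0,0,0]},
  ],
)

```text
t: 14.25
tool_pos: [0.4673, -0.1461, 0.1624]
ee_rot: [[0.985, -0.173, 0.001], [-0.173, -0.985, -0.001], [0.001, 0.001, -1.0]]
wrist_force: [0.1, -0.7, -0.0]
grip_width: 0.0001
grip_force: 0.0
```

```bash
python3 go.py .4663 -.1447 .046 -9.95
python3 - <<'E'
from h import *
f=snap('wrist');save(f,'w6.png',k=1.25)
E
```

```text
t 14.25 pos [ 0.4673 -0.1461  0.1624] yaw -9.95 w 9.315071928622475e-05
dp [-0.007 -0.006  0.582] rot [ 0.0002 -0.0004 -0.    ] F [ 0.13 -0.74 -0.03]
```

View pics/w6.png

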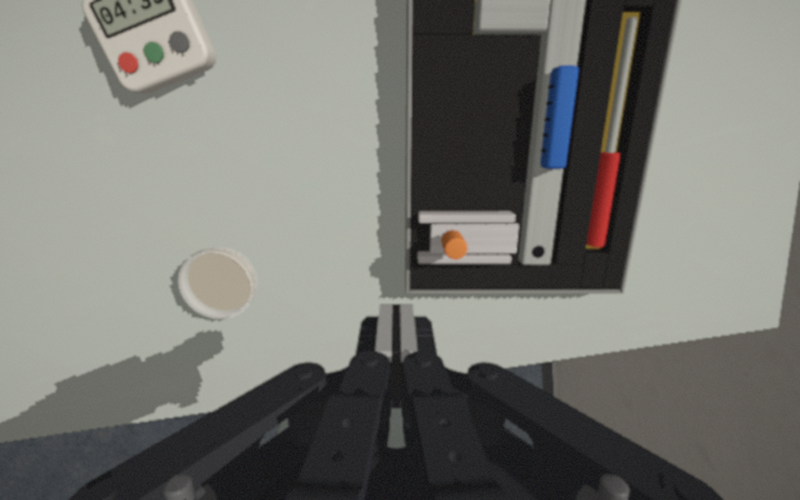

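The wrist view shows the key sunk in the tray, the post at (455,244) ready to push, and the dish (215,285) and timer clear of the jaws. I'll verify the key height, then descend.

Run:
```python
from fit import *
f=load("wrist");W=world(f)
def z(u0,u1,v0,v1): return np.median(W[int(v0/1.25):int(v1/1.25),int(u0/1.25):int(u1/1.25),2])
print("heel-ish",z(560,575,10,50),"leg",z(490,540,5,20),"tail",z(535,548,185,235),"grip",z(556,566,75,150),"deck",z(420,500,60,180))
T=np.array([.5313,-.2658]);a=np.radians(-9.95);R=np.array([[np.cos(a),-np.sin(a)],[np.sin(a),np.cos(a)]])
print("post",(R.T@(px2w(f,455/1.25,236/1.25,.054)[:2]-T)*1000))
```

```text
heel-ish 0.0249904569334172 leg 0.024851497253497085 tail 0.02484437691825192 grip 0.03877851839686944 deck 0.020813861036897696
post [-75.80520418  68.1149895 ]
```

>>> move_arm(
  moves=[
    {"dp": [-0.004,-0.003,0.15],"rotation": [0,0,0]},
    {"dp": [-0.004,-0.003,0.32],"rotation": [0,0,0]},
    {"dp": [-0.004,-0.003,0.45],"rotation": [0,0,0]},
    {"dp": [-0.004,-0.003,0.53],"rotation": [0,0,0]},
    {"dp": [-0.004,-0.003,0.57],"rotation": [0,0,0]},
    {"dp": [-0.004,-0.003,0.58],"rotation": [0,0,0]},
    {"dp": [-0.004,-0.003,0.58],"rotation": [0,0,0]},
    {"dp": [-0.004,-0.003,0.58],"rotation": [0,0,0]},
  ],
)

```text
t: 15.1
tool_pos: [0.4668, -0.145, 0.047]
ee_rot: [[0.985, -0.173, 0.002], [-0.173, -0.985, -0.001], [0.002, 0.001, -1.0]]
wrist_force: [-0.4, -0.4, 0.0]
grip_width: 0.0001
grip_force: 0.0
```

>>> move_arm(
  moves=[
    {"dp": [0,0.025,0],"rotation": [0,0,0]},
    {"dp": [0,0.05,0],"rotation": [0,0,0]},
    {"dp": [0,0.075,0],"rotation": [0,0,0]},
    {"dp": [0,0.1,0],"rotation": [0,0,0]},
    {"dp": [0,0.125,0],"rotation": [0,0,0]},
    {"dp": [0,0.15,0],"rotation": [0,0,0]},
    {"dp": [0,0.175,0],"rotation": [0,0,0]},
    {"dp": [0,0.2,0],"rotation": [0,0,0]},
  ],
)

```text
t: 15.9
tool_pos: [0.4589, -0.1842, 0.046]
ee_rot: [[0.985, -0.172, 0.0], [-0.172, -0.985, -0.0], [0.0, -0.0, -1.0]]
wrist_force: [1.2, 2.3, 1.4]
grip_width: -0.0003
grip_force: 0.9
```

>>> move_arm(
  moves=[
    {"dp": [0,0.012,0],"rotation": [0,0,0]},
    {"dp": [0,0.024,0],"rotation": [0,0,0]},
    {"dp": [0,0.036,0],"rotation": [0,0,0]},
    {"dp": [0,0.048,0],"rotation": [0,0,0]},
    {"dp": [0,0.054,0],"rotation": [0,0,0]},
    {"dp": [0,0.054,0],"rotation": [0,0,0]},
  ],
)

```text
t: 16.5
tool_pos: [0.4569, -0.1946, 0.0458]
ee_rot: [[0.985, -0.172, -0.0], [-0.172, -0.985, -0.0], [-0.0, 0.0, -1.0]]
wrist_force: [-0.0, 0.4, -0.0]
grip_width: -0.0
grip_force: 0.2
```

>>> move_arm(
  moves=[
    {"dp": [0,0.01,0],"rotation": [0,0,0]},
    {"dp": [0,0.02,0],"rotation": [0,0,0]},
    {"dp": [0,0.03,0],"rotation": [0,0,0]},
    {"dp": [0,0.04,0],"rotation": [0,0,0]},
    {"dp": [0,0.04,0],"rotation": [0,0,0]},
  ],
)

```text
t: 17.0
tool_pos: [0.456, -0.1988, 0.0457]
ee_rot: [[0.985, -0.173, 0.0], [-0.173, -0.985, 0.007], [-0.001, -0.007, -1.0]]
wrist_force: [4.4, 17.8, 6.5]
grip_width: 0.0002
grip_force: 9.0
```

>>> move_arm(
  moves=[
    {"dp": [0,-0.08,0],"rotation": [0,0,0]},
    {"dp": [0,-0.2,0],"rotation": [0,0,0]},
    {"dp": [0,-0.3,-0.1],"rotation": [0,0,0]},
    {"dp": [0,-0.3,-0.3],"rotation": [0,0,0]},
    {"dp": [0,-0.3,-0.5],"rotation": [0,0,0]},
    {"dp": [0,-0.3,-0.6],"rotation": [0,0,0]},
    {"dp": [0,-0.3,-0.6],"rotation": [0,0,0]},
    {"dp": [0,-0.3,-0.6],"rotation": [0,0,0]},
  ],
)

```text
t: 17.8
tool_pos: [0.4659, -0.1435, 0.1658]
ee_rot: [[0.985, -0.173, 0.0], [-0.173, -0.985, -0.001], [0.0, 0.0, -1.0]]
wrist_force: [-0.1, 0.3, -0.2]
grip_width: 0.0004
grip_force: 0.0
```

Run:
```python
from fit import *
old=load("wrist"); f=snap('wrist');save(f,'w7.png',k=1.25)
W=world(f);T=np.array([.5313,-.2658]);a=np.radians(-9.95);R=np.array([[np.cos(a),-np.sin(a)],[np.sin(a),np.cos(a)]])
for g in (old,f):
    o=comp(orange(g),(370,190));P=world(g)[o];P=P[P[:,2]>.05];print("post",(P[:,:2].mean(0)-T)@R*1000,len(P))
print(sensors.observe()["wrist_force"])
```

```text
post [-82.55867344  69.79929005] 122
post [-83.69788921  34.9843452 ] 134
[ 0.88852907 -1.00356799 -0.12311278]
```

View pics/w7.png

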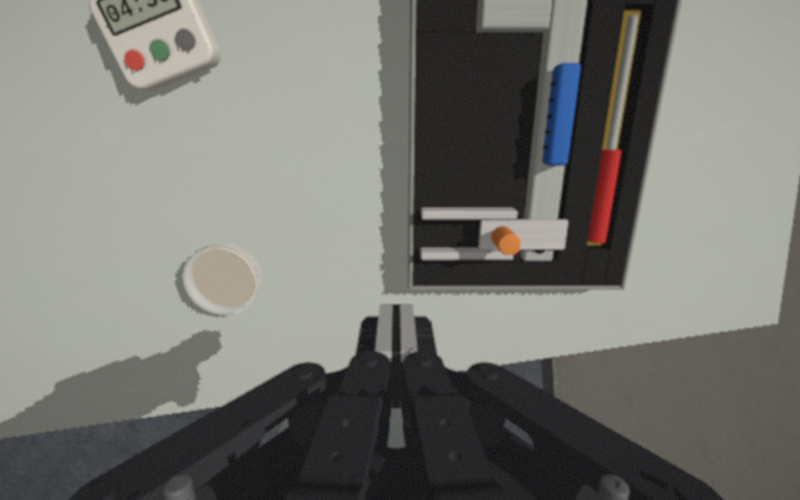

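The keeper bar now crosses the handle, with the post at (506,240). It moved about 35 mm and met a firm 18 N stop. The key is still down and the other items haven't moved.

```bash
python3 -c "
from station import manip
print(manip.sign_off())"
```

```text
the job is handed in; nothing more can be done
None
```

The job is handed in at about 18 s of the 56 s allowed: the steel key was released with the bed up, then pressed fully home. The keeper is across the handle against a firm stop, its travel measured at about 35 mm of the 36 mm. The timer, dish and bottle were not touched.

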